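# Steady the rocking bottle filling stand

## Robot

A 6-joint arm with a two-finger parallel gripper is mounted at the origin on the work surface. World frame = base frame: x ahead of the robot, y to its left, z up, the work surface at z = 0. Lengths are in m, angles in rad, forces in N, time in s.
With the tool pointing down it reaches from about 0.4 to 0.825 m from the base axis. Payload 7 kg.
Tool frame: the origin (TCP) lies on the centre line of the jaws, within the pads' length; the fingertips stand 22 mm ahead of it and the grasp point (between the pads) lies 3 mm ahead of it; z points along the fingers, x is the direction in which the jaws open and shut, and the axes are right-handed (so a half turn about z gives the same grasp; the last joint's range is limited). The gripper opens to 88 mm and grips with 3 to 60 N. Pads are 19 mm wide; open, the fingers measure 130 mm over their backs; the gripper's body (78 mm by 193 mm) begins 47 mm behind the grasp point.
Start: joints at [1.566, 0.359, 0.012, 0, -1.224, -0.288], TCP at [0.195, 0.646, 0.249] pointing down, gripper open.
Joint ranges: [-3.07, 3.07], [-1.43, 2.12], [-1.02, 1.25], [-3.03, 1.67], [-3.05, -0], [-3.03, 3.03]. Speed limits (rad/s): [2.39, 2.39, 3.01, 3.14, 3.14, 3.14].

## Interface

Orientations are given as a rotation vector (axis times angle).
In Python, from workcell import get_obs, snapshot, hand_in gives the robot as it stands. The module is installed in compiled form; this text tells all that it offers.
- The arm moves only by the tool step_arm, never from a script. Its argument "series" is a list of rows, each a list of 2 entries, a list of its own where there are three numbers: the shift along the tool's x, y, z as a fraction of full scale, then the turn, a rotation vector about the tool's x, y, z as a fraction of full scale. A call has 1 to 5 rows; each row is the pose to reach, as a shift and turn from the pose measured when the call began, along the tool's axes at that moment, turning the shorter way round; what a row does not reach only later rows make up. Full scale, the value 1, is 0.12 m for a shift and 180 degrees for a turn. A row lasts 1/12 s, in which the tool goes at most 41.7 mm and 7.16 degrees, less where a joint would pass 70% of its speed; a pose out of reach is approached as far as the arm can. A call with a number of a shift or a turn outside -1 to 1 is refused whole. A call with a gripper value outside its range is refused whole. "hand" is the opening, from 0 (shut) to 1 (fully open), set as the call begins (left out, the last holds). The fingers move at their own pace and stop on an object; "force" is the grip in N (left out, the last holds). Time passes only in rows, so rows that repeat a pose let the fingers close. It gives the time, the measured TCP pose, the force and the opening at its end, in the units of the state.
- get_obs(): the state, without advancing time (a new reading comes with each control period).
- snapshot(name): name is "scene" or "top" or "wrist"; returns a dict with "frame" (480x640x3 uint8, red, green, blue), "depth" (480x640 float32, m along the optical axis (not along the pixel's ray), 0 where there is no reading), "intrinsics" (3x3 intrinsics, pixels), "dist_coeffs" ([k1, k2, p1, p2, k3] as OpenCV has them; the pictures are not rectified), "view" (4x4, takes a point from world to camera coordinates). Camera axes: x right, y up, looking along -z (the intrinsics and any distortion apply to the point x, -y, -z); pixel columns grow to the right and rows downward; lengths in m; the calibration is good to about 2 mm. A picture is of the moment at which its call begins.
- hand_in(): hands the job in, once; it reports no verdict.
The state is a dict: "time": time; "joints": joint angles; "qvel": joint speeds; "joint_efforts": joint torques, N m; "tool_pos": TCP position; "tcp_rot": TCP orientation; "wrist_force": force on the tool from outside, world axes, zero at the start; "wrist_torque": the same for the moment, N m; "gripper_width": finger opening in m.
Only numpy, scipy, OpenCV 4.12 (cv2) and the standard library are available. Lean on these libraries where they do the work, as an engineer would, in place of code of your own. Each camera call takes 0.05 s, during which the arm holds its last target.

## Task

The filling stand on the steel table rocks because its screw foot, the one under the black handwheel, is too short. Push the handwheel round until the stand is level and all four feet bear firmly on the table, so that it no longer rocks; only then swing the lock lever clockwise, as seen from above, round to its stop. Do not shove the stand along the table, and leave the bottles and the jug where they are.

Things in the scene. Friction and masses are not known exactly. Their poses are not given: they have to be found in the camera images.
- stand: Low aluminium stand, about 4 kg, free on the table: deck 210 x 210 x 10 mm, top 55 mm up, feet at (+-120, +-120) mm. Origin: under the deck's centre, 55 mm below its top; z up. Along its axes: handwheel at (-120, 120), lever pivot at (60, 70), grey pump 80 x 75 mm, 110 mm high, at (-55, -60). At the start it leans on the wheel corner, by its weight, 1 to 2.5 degrees.
- screw_foot: Screw foot under the handwheel: rubber pad, 40 mm diameter, 18 mm high. Origin: centre of its underside; z up. It stands on the table but is 3 to 7 mm too short at the start. Clockwise turning of the wheel, seen from above, lengthens it 6 mm a turn (wheel and knob sink as much towards the deck), anticlockwise shortens it; it stays as left and can go 7 mm beyond level.
- foot_a: Plain fixed foot at stand corner (120, 120) mm, rubber pad of 40 mm diameter, 18 mm high. Origin: centre of its underside; height 0 when it stands on the table. The plain feet's rubber gives 1 to 2 mm under the stand's weight, so within about 1 mm of screw travel either side of level all four feet bear.
- foot_b: Plain fixed foot at stand corner (120, -120) mm, opposite the handwheel, as foot_a. It is lifted off the table at the start, by about as much as the screw foot is too short; it comes down to 0 as the stand becomes level.
- foot_c: Plain fixed foot at stand corner (-120, -120) mm, as foot_a.
- wheel_axis (a point): Point on the handwheel's axis, on its top face, 92 mm above the screw foot's underside. Black wheel, 100 mm diameter, 12 mm thick, clear all round; about 2 N at the knob turns it. Its bottom stays more than 5 mm above the deck.
- wheel_knob (a point): Middle of the upright round knob on the handwheel: 18 mm diameter, 45 mm high, 38 mm from the axis; this point is 22 mm above the wheel's top face. The knob spins freely on its pin, as a crank handle does.
- lock_lever (a joint): Angle of the lock lever, 0 to 1.45 rad; it grows clockwise as seen from above. At 0 the lever points along the stand's -y, at its stop (1.45) nearly along the stand's -x. It starts between 0 and 0.35 (released), turns with about 1 N at its end and stays where it is left.
- lever_pivot (a point): On the lever's vertical hinge axis, at stand (60, 70) mm, 87 mm above the table.
- lever_knob (a point): Middle of the free part of the upright round knob at the lever's end: 20 mm diameter, 85 mm from the pivot axis; it stands free from 87 to 112 mm above the table. The flat steel bar is 13 mm wide, its top 87 mm above the table.
- bottle_a_mid (a point): Middle of a filled glass bottle, 64 mm diameter, 195 mm high, standing on the table; bystander.
- bottle_b_mid (a point): The same, of the second bottle; bystander.
- jug_mid (a point): Middle of a steel jug with a handle, 90 mm diameter, 120 mm high; bystander.

How it is judged:
On the way, in this order (a step that is already met when the one before it is completed fails the run):
1. with the lock lever still released, the stand is level and all four feet bear on the table (contact force between each of foot_a, foot_b, foot_c, screw_foot and anything else above 1 N and angle between stand's own z axis and vertical below 0.01 rad and value of joint lock_lever below 0.8 rad), for 0.2 s.
2. the lock lever is swung to its stop (value of joint lock_lever above 1.25 rad), for 0.2 s.
At the end, for the whole second after the job is handed in: The stand is at rest, tilted less than 0.010 rad (0.6 degree) from level, every one of its four feet presses on the table with more than 1 N, and the lock lever stands beyond 1.25 rad (within about 11 degrees of its stop) (contact force between each of foot_a, foot_b, foot_c, screw_foot and anything else above 1 N and angle between stand's own z axis and vertical below 0.01 rad and value of joint lock_lever above 1.25 rad and linear speed of stand below 0.01 m/s and angular speed of stand below 0.03 rad/s); the robot touches nothing.
It fails at once if the stand is shoved more than 40 mm along the table (distance of stand from where it was at the start of the episode above 0.04 m).
It fails at once if a bottle or the jug is moved more than 30 mm or tipped over (distance of any of bottle_a_mid, bottle_b_mid, jug_mid from where it was at the start of the episode above 0.03 m).
It also fails if it takes over 64 s, if anything falls off the work surface, if the arm or the gripper's body presses on something with over 40 N, if the wrist force passes 120 N, or if a joint passes its speed limit or range.

## Working session

There is one attempt and no reset: what is moved stays moved. The work goes in short steps, Python scripts to look and compute and a tool call to move; the robot and the scene stay as the last step left them, time stands still between calls to the robot, and variables do not carry over. Pictures are saved under pics/ and viewed, and the job is handed in when it is done.

Besides the shell and the picture viewer there is one more tool, called after ">>>" as a command line: name --argument value ..., lists and objects as JSON in quotes. step_arm: Moves the arm, as the interface text tells. Shift numbers are shares of 0.12 m and turn numbers shares of 180 degrees, none past 1 either way. Its arguments: {"type":"object","properties":{"series":{"type":"array"},"hand":{"type":"number"},"force":{"type":"number"}},"required":["series"]}

```bash
mkdir -p pics
cat > h.py <<'E'
import numpy as np, cv2
from workcell import get_obs, snapshot
from scipy.spatial.transform import Rotation as R
def snap(n,f):
    s=snapshot(n); cv2.imwrite('pics/'+f+'.png',s['frame'][:,:,::-1]); np.savez('pics/'+f+'.npz',**s); return s
def cloud(s):
    # world point per pixel by depth
    h,w=s['depth'].shape
    u,v=np.meshgrid(np.arange(w),np.arange(h))
    p=np.stack([u,v],-1).reshape(-1,1,2).astype(float)
    n=cv2.undistortPoints(p,np.array(s['intrinsics'],float),np.array(s['dist_coeffs'],float)).reshape(h,w,2)
    d=s['depth']
    c=np.stack([n[...,0]*d,-n[...,1]*d,-d,np.ones_like(d)],-1)
    W=c@np.linalg.inv(s['view']).T
    W=W[...,:3]; W[d==0]=np.nan
    return W
def ray(s,u,v,z):
    n=cv2.undistortPoints(np.array([[[u,v]]],float),np.array(s['intrinsics'],float),np.array(s['dist_coeffs'],float)).reshape(2)
    T=np.linalg.inv(s['view']); o=T[:3,3]; d=T[:3,:3]@np.array([n[0],-n[1],-1])
    return o+d*(z-o[2])/d[2]
E
python3 - <<'E'
from h import *
o=get_obs(); print(o)
for n in('scene','top','wrist'):
    s=snap(n,n+'0'); print(n,np.linalg.inv(s['view'])[:3,3], s['intrinsics'][0][0])
E
```

```text
{'time': 0.0, 'joints': array([ 1.56610547e+00,  3.59377105e-01,  1.10734410e-02, -3.23914982e-04,
       -1.22409457e+00, -2.88088451e-01]), 'qvel': array([ 0.00206221,  0.00049489, -0.00043052,  0.0017356 , -0.00052972,
       -0.00048849]), 'joint_efforts': array([ 1.24740716e-03, -5.82712591e+01,  2.93045032e+01,  6.99658424e+00,
        6.97313400e-03, -1.45112463e-04]), 'tool_pos': array([0.19472321, 0.6458418 , 0.24764005]), 'tcp_rot': array([ 1.87278750e+00, -2.52085275e+00,  1.72494716e-03]), 'wrist_force': array([-0.18361304,  0.15537688, -0.1277736 ]), 'wrist_torque': array([-0.04017358, -0.02496624,  0.03028962]), 'gripper_width': 0.08753891666563442}
scene [1.0134342  0.53267071 0.99954391] 439.4934237286763
top [ 0.46181498 -0.04999674  1.45276749] 525.6549368643651
wrist [0.26914736 0.62412459 0.38322102] 377.4888795606201
```

View pics/scene0.png

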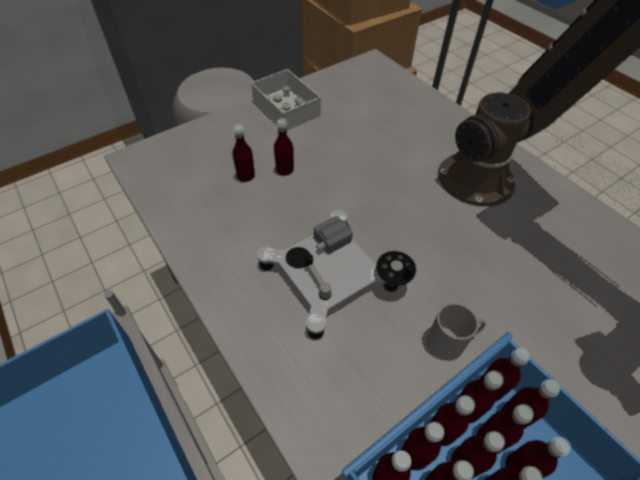

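View pics/top0.png

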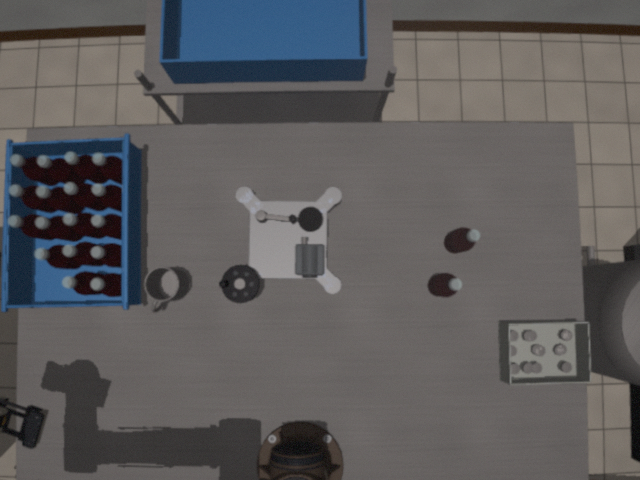

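View pics/wrist0.png

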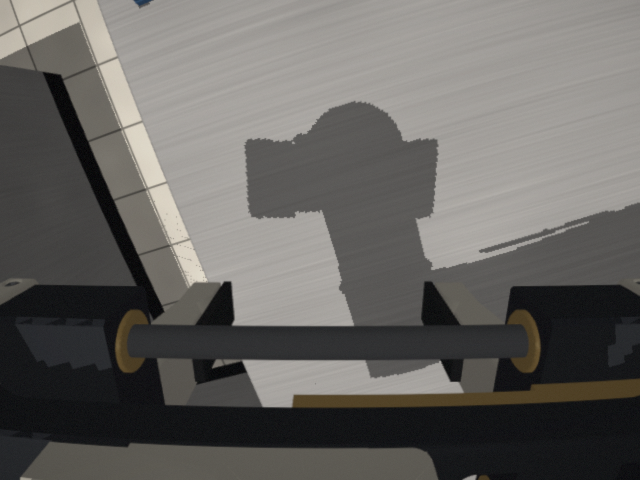

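The stand is seen in the top view with the wheel at about (240,283), its knob near (224,283), the pump at (309,260) and the jug at (162,284). The bottles are at (462,240) and (445,285). I'll zoom in on it.

Run:
```python
from h import *
a=cv2.imread('pics/top0.png')[180:305,140:350]; cv2.imwrite('pics/topz.png',cv2.resize(a,None,fx=3.8,fy=3.8,interpolation=cv2.INTER_CUBIC))
a=cv2.imread('pics/scene0.png')[200:350,240:500]; cv2.imwrite('pics/scz.png',cv2.resize(a,None,fx=3,fy=3,interpolation=cv2.INTER_CUBIC))
s=dict(np.load('pics/top0.npz')); W=cloud(s)
for u,v in [(240,283),(224,283),(232,283),(262,215),(294,219),(311,218),(280,260),(260,240),(320,240),(320,210),(280,217),(245,195),(334,194),(333,285),(309,260),(162,284),(162,300)]:
    print(u,v,W[v,u].round(4))
s=dict(np.load('pics/scene0.npz')); W=cloud(s)
for u,v in [(325,288),(299,257),(397,264),(412,268)]: print(u,v,W[v,u].round(4))
```

```text
240 283 [0.4914 0.1476 0.1009]
224 283 [0.4908 0.1825 0.1377]
232 283 [0.4918 0.17   0.0904]
262 215 [0.6698 0.0926 0.0862]
294 219 [0.6553 0.0075 0.1082]
311 218 [ 0.665  -0.0359  0.0565]
280 260 [0.5528 0.0474 0.0576]
260 240 [0.6075 0.1016 0.0504]
320 240 [ 0.6058 -0.0595  0.0539]
320 210 [ 0.6869 -0.0602  0.0538]
280 217 [0.6645 0.0454 0.0833]
245 195 [0.729  0.1416 0.0582]
334 194 [ 0.73   -0.0983  0.0556]
333 285 [ 0.4855 -0.0931  0.0516]
309 260 [ 0.5491 -0.0305  0.1055]
162 284 [0.4918 0.3791 0.0054]
162 300 [0.4487 0.345  0.1184]
325 288 [0.672  0.0972 0.0878]
299 257 [ 0.6608 -0.0336  0.056 ]
397 264 [0.4881 0.1473 0.0967]
412 268 [nan nan nan]
```

View pics/topz.png

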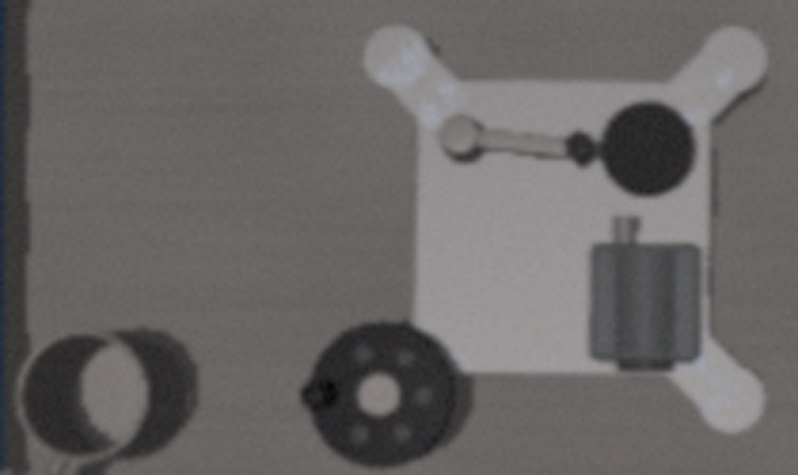

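View pics/scz.png

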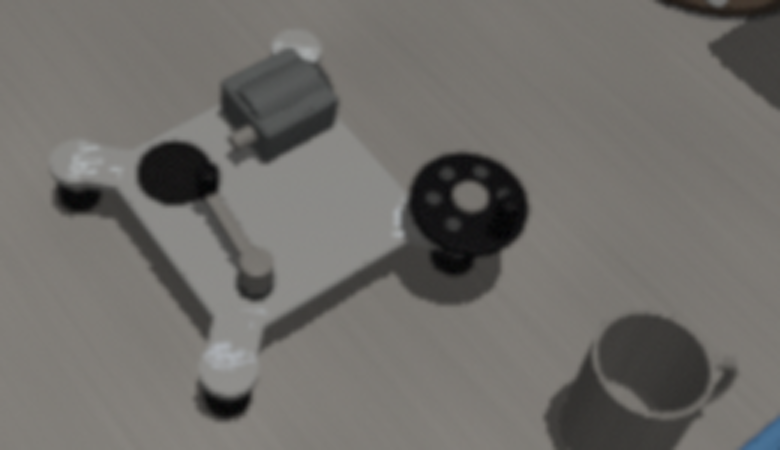

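```bash
cat > tilt.py <<'E'
from h import *
def fit(P):
    m=np.ones(len(P),bool)
    for _ in range(6):
        A=np.c_[P[m][:,:2],np.ones(m.sum())]; k=np.linalg.lstsq(A,P[m][:,2],rcond=None)[0]
        r=P[:,2]-np.c_[P[:,:2],np.ones(len(P))]@k; m=np.abs(r)<max(2.5*np.std(r[m]),.0015)
    return k,np.std(r[m]),m.sum()
def tilt(s,verbose=1):
    W=cloud(s); f=s['frame'].astype(float); 
    x,y,z=W[...,0],W[...,1],W[...,2]
    c=np.array([.6085,.0225])
    dk=(abs(x-c[0])<.095)&(abs(y-c[1])<.095)&(z>.04)&(z<.068)&(f.min(-1)>105)
    # exclude pump, disc, lever zones
    tb=(abs(x-c[0])<.24)&(abs(y-c[1])<.28)&(abs(z)<.01)&~((abs(x-c[0])<.17)&(abs(y-c[1])<.17))
    kd,sd,nd=fit(W[dk]); kt,st,nt=fit(W[tb])
    g=kd[:2]-kt[:2]
    ht=[kd@np.r_[c+d,1]-kt@np.r_[c+d,1] for d in ([-.12,.12],[.12,.12],[.12,-.12],[-.12,-.12])]
    print('deck slope',g.round(4),'tilt',np.hypot(*g).round(4),'deg',np.degrees(np.hypot(*g)).round(2),'h wheel,a,b,c mm',(np.array(ht)*1000).round(2),'std',sd,nd,st,nt,'table',kt.round(4))
if __name__=='__main__':
    for n in ('top0','scene0'):
        tilt(dict(np.load(f'pics/{n}.npz')))
    s=dict(np.load('pics/top0.npz'));W=cloud(s); f=s['frame'].astype(int)
    z=W[...,2]; 
    # wheel face
    m=(abs(W[...,0]-.49)<.07)&(abs(W[...,1]-.15)<.07)&(z>.08)&(z<.097)
    p=W[m]; print('wheel top',np.median(p[:,2]), cv2.minEnclosingCircle(p[:,:2].astype(np.float32)), p.mean(0))
    m=(abs(W[...,0]-.49)<.07)&(abs(W[...,1]-.15)<.07)&(z>.115); print('knob',m.sum(),W[m].mean(0),W[m].round(3)[:12])
    m=(abs(W[...,0]-.49)<.03)&(abs(W[...,1]-.15)<.03)&(z>.098)&(z<.115); print('hub',m.sum(),W[m].mean(0))
    m=(abs(W[...,0]-.655)<.03)&(abs(W[...,1]-.005)<.02)&(z>.095); print('leverknob',m.sum(),W[m].mean(0))
    m=(abs(W[...,0]-.67)<.03)&(abs(W[...,1]-.093)<.02)&(z>.08); print('pivot',m.sum(),W[m].mean(0))
    m=(abs(W[...,0]-.49)<.09)&(abs(W[...,1]-.36)<.09)&(z>.1); print('jug rim',W[m].min(0),W[m].max(0))
    m=(z>.15)&(W[...,1]<-.2)&(W[...,0]>.3)&(W[...,1]>-.55); print('bottles',W[m].min(0),W[m].max(0))
    # deck outline
    m=((z>.04)&(z<.068)&(f.min(-1)>105)&(abs(W[...,0]-.61)<.2)&(abs(W[...,1]-.02)<.2)).astype(np.uint8)
    # feet caps
    for d in ([.12,.12],[.12,-.12],[-.12,-.12]):
        q=np.array([.6085,.0225])+d; mm=(m>0)&(np.hypot(W[...,0]-q[0],W[...,1]-q[1])<.03); print('arm end',W[mm].mean(0), cv2.minEnclosingCircle(W[mm][:,:2].astype(np.float32)))
E
python3 tilt.py
```

```text
deck slope [ 0.015  -0.0117] tilt 0.019 deg 1.09 h wheel,a,b,c mm [49.81 53.4  56.21 52.62] std 0.002811217466494979 3133 0.002938102824008887 18893 table [ 0.0008  0.0007 -0.0005]
deck slope [ 0.0149 -0.0139] tilt 0.0204 deg 1.17 h wheel,a,b,c mm [49.67 53.25 56.58 53.  ] std 0.0017017459769066632 2725 0.0017644006261214227 17244 table [ 0.0002 -0.0004 -0.001 ]
wheel top 0.09234413154554999 ((0.4902808368206024, 0.14900948107242584), 0.05001303181052208) [0.48962402 0.147222   0.09213429]
knob 47 [0.48949241 0.18688022 0.13430149] [[0.499 0.189 0.129]
 [0.496 0.193 0.137]
 [0.496 0.19  0.137]
 [0.496 0.188 0.136]
 [0.496 0.185 0.139]
 [0.496 0.184 0.131]
 [0.496 0.183 0.122]
 [0.493 0.196 0.135]
 [0.493 0.193 0.133]
 [0.493 0.19  0.14 ]
 [0.493 0.188 0.136]
 [0.493 0.185 0.139]]
hub 47 [0.49224764 0.14978983 0.10106781]
leverknob 50 [0.65742945 0.01148817 0.10890534]
pivot 107 [0.6685666  0.09289292 0.0894531 ]
jug rim [0.42605918 0.30290946 0.10002781] [0.57940182 0.44975328 0.14229307]
bottles [ 0.46830182 -0.44487405  0.15111036] [ 0.61699794 -0.36929054  0.20326924]
arm end [0.72724387 0.14160019 0.05365548] ((0.7262833714485168, 0.14216002821922302), 0.02830836921930313)
arm end [ 0.72560697 -0.09379412  0.05632883] ((0.7251178622245789, -0.09414690732955933), 0.02570793218910694)
arm end [ 0.48834938 -0.09085408  0.05308198] ((0.4892846941947937, -0.09027567505836487), 0.026371736079454422)
```

>>> step_arm --series '[[[0.15, -0.18, 0], [0, 0, 0]], [[0.33, -0.4, 0], [0, 0, 0]], [[0.53, -0.63, 0], [0, 0, 0]], [[0.73, -0.86, 0], [0, 0, 0]], [[0.85, -1, 0], [0, 0, 0]]]' --hand 0.45 --force 6

```text
time: 0.57
tool_pos: [0.2812, 0.5107, 0.2478]
tcp_rot: [1.872, -2.521, 0.002]
wrist_force: [-0.1, 0.6, -0.4]
gripper_width: 0.0596
```

>>> step_arm --series '[[[0.2, -0.23, 0], [0, 0, 0]], [[0.4, -0.46, 0], [0, 0, 0]], [[0.6, -0.7, 0], [0, 0, 0]], [[0.78, -0.9, 0], [0, 0, 0]], [[0.85, -1, 0], [0, 0, 0]]]'

```text
time: 0.98
tool_pos: [0.3674, 0.3751, 0.2482]
tcp_rot: [1.869, -2.522, 0.002]
wrist_force: [-0.4, -0.3, 0.7]
gripper_width: 0.0395
```

>>> step_arm --series '[[[0.2, -0.23, 0], [0, 0, 0]], [[0.4, -0.46, 0], [0, 0, 0]], [[0.6, -0.7, 0], [0, 0, 0]], [[0.78, -0.9, 0], [0, 0, 0]], [[0.85, -1, 0], [0, 0, 0]]]'

```text
time: 1.4
tool_pos: [0.4533, 0.2395, 0.2484]
tcp_rot: [1.867, -2.523, 0.003]
wrist_force: [0.7, 0.3, -0.2]
gripper_width: 0.0393
```

```bash
cat >> h.py <<'E'
def to(*targets):
    o=get_obs(); r=R.from_rotvec(o['tcp_rot'])
    print('at',o['tool_pos'].round(4),'F',o['wrist_force'].round(1),'t',round(o['time'],2), 'w',o['gripper_width'].round(4))
    for t in targets: print([float(x) for x in (r.inv().apply(np.array(t)-o['tool_pos'])/.12).round(3)])
E
python3 - <<'E'
from h import *
s=snap('wrist','w1'); to([.490,.187,.20],[.490,.187,.13])
print(R.from_rotvec(get_obs()['tcp_rot']).as_matrix().round(3))
E
```

```text
Traceback (most recent call last):
  File "h.py", line 23, in to
    print('at',o['tool_pos'].round(4),'F',o['wrist_force'].round(1),'t',round(o['time'],2), 'w',o['gripper_width'].round(4))
                                                                                                ^^^^^^^^^^^^^^^^^^^^^^^^
AttributeError: 'float' object has no attribute 'round'
```

View pics/w1.png

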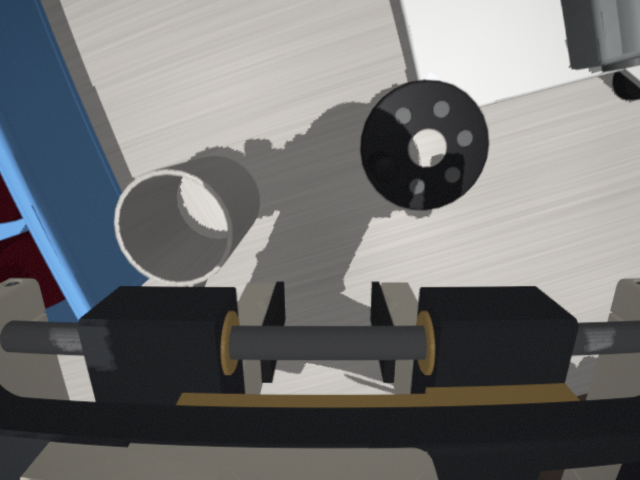

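The wrist view shows the wheel at (425,145), with its knob dark near (380,165), and the jug at (175,225). I'll refine the knob and axis positions from the wrist depth.

```bash
sed -i "s/o\['gripper_width'\].round(4)/round(o['gripper_width'],4)/" h.py
python3 - <<'E'
from h import *
s=dict(np.load('pics/w1.npz')); W=cloud(s); z=W[...,2]
n=lambda c,r:np.hypot(W[...,0]-c[0],W[...,1]-c[1])<r
m=n((.49,.148),.07)&(z>.08)&(z<.097); p=W[m]; print(m.sum(),np.median(p[:,2]),cv2.minEnclosingCircle(p[:,:2].astype(np.float32)))
m=n((.49,.187),.025)&(z>.125)&(z<.16); print('knob',m.sum(),W[m].mean(0),W[m].min(0),W[m].max(0))
v,u=np.where(m); print(u.mean() if len(u) else 0,v.mean() if len(v) else 0)
to([.490,.187,.20],[.490,.187,.13])
E
```

```text
12141 0.09172137429897792 ((0.48983052372932434, 0.15065407752990723), 0.05019162967801094)
knob 582 [0.48989828 0.18953078 0.13511956] [0.48023124 0.18066821 0.12503756] [0.4978302  0.197806   0.13871737]
384.4587628865979 169.03780068728523
at [0.4541 0.2391 0.2484] F [ 1.4 -1.2  0.1] t 1.45 w 0.0392
[0.326, -0.414, 0.404]
[0.324, -0.414, 0.988]
```

>>> step_arm --series '[[[0.1, -0.13, 0.1], [0, 0, 0]], [[0.22, -0.28, 0.2], [0, 0, 0]], [[0.31, -0.4, 0.3], [0, 0, 0]], [[0.317, -0.412, 0.4], [0, 0, 0]], [[0.317, -0.412, 0.4], [0, 0, 0]]]'

```text
time: 1.87
tool_pos: [0.4892, 0.1864, 0.1979]
tcp_rot: [1.86, -2.523, 0.003]
wrist_force: [-0.4, 0.3, -0.5]
gripper_width: 0.0392
```

Run:
```python
from h import *
s=snap('wrist','w2'); to([.490,.188,.13])
W=cloud(s); z=W[...,2]
m=(np.hypot(W[...,0]-.49,W[...,1]-.188)<.03)&(z>.125)&(z<.16); print('knob',m.sum(),W[m].mean(0),W[m].min(0),W[m].max(0))
```

```text
at [0.4895 0.1872 0.1993] F [ 0.1 -0.6 -0.1] t 1.92 w 0.0398
[-0.011, -0.003, 0.578]
knob 843 [0.49120291 0.18834123 0.13462909] [0.4809403  0.17995188 0.12501885] [0.49847071 0.19742395 0.13819273]
```

View pics/w2.png

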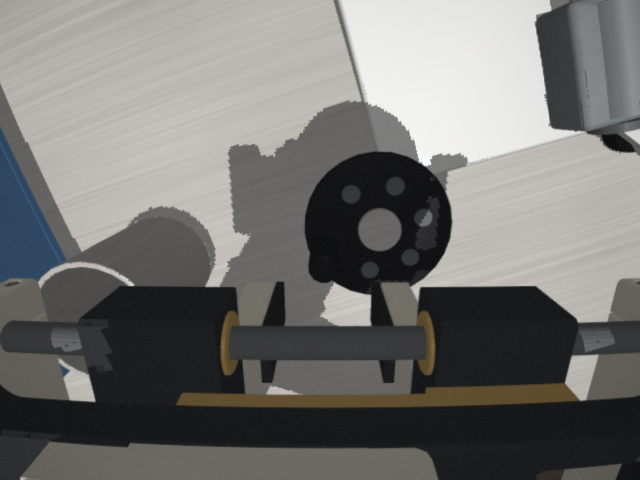

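The knob is at (320,264), centred between the fingers and ahead of them in the picture. The depth puts it at (0.491, 0.188), which agrees with my target, so I'll descend.

>>> step_arm --series '[[[-0.01, -0.006, 0.15], [0, 0, 0]], [[-0.01, -0.006, 0.3], [0, 0, 0]], [[-0.01, -0.006, 0.45], [0, 0, 0]], [[-0.01, -0.006, 0.57], [0, 0, 0]], [[-0.01, -0.006, 0.58], [0, 0, 0]]]'

```text
time: 2.33
tool_pos: [0.4891, 0.1877, 0.128]
tcp_rot: [1.861, -2.52, 0.003]
wrist_force: [-1.0, 0.5, -0.7]
gripper_width: 0.0396
```

>>> step_arm --series '[[[0, 0, 0], [0, 0, 0]], [[0, 0, 0], [0, 0, 0]], [[0, 0, 0], [0, 0, 0]], [[0, 0, 0], [0, 0, 0]], [[0, 0, 0], [0, 0, 0]]]' --hand 0.1 --force 6

```text
time: 2.75
tool_pos: [0.4896, 0.1882, 0.1291]
tcp_rot: [1.863, -2.521, 0.003]
wrist_force: [-0.1, 2.0, 2.5]
gripper_width: 0.0176
```

```bash
cat > arc.py <<'E'
from h import *
import sys
C=np.array([.4905,.1500]); r=.038
def arc(*da):
    o=get_obs(); p=o['tool_pos'][:2]-C; a0=np.degrees(np.arctan2(p[1],p[0])); print('angle',a0.round(1),'rad',np.hypot(*p).round(4))
    to(*[[*(C+r*np.array([np.cos(np.radians(a)),np.sin(np.radians(a))])),.130] for a in da])
if __name__=='__main__': arc(*map(float,sys.argv[1:]))
E
python3 arc.py 80 68 56 44 32
```

```text
angle 91.3 rad 0.0382
at [0.4896 0.1882 0.1291] F [-0.1  2.   2.5] t 2.75 w 0.0176
[-0.012, -0.062, -0.008]
[-0.013, -0.128, -0.008]
[-0.001, -0.193, -0.008]
[0.025, -0.254, -0.008]
[0.063, -0.308, -0.008]
```

Gripped (17.6 mm opening). I'll crank clockwise along the arc.

>>> step_arm --series '[[[-0.012, -0.06, 0], [0, 0, 0]], [[-0.013, -0.128, 0], [0, 0, 0]], [[0, -0.193, 0], [0, 0, 0]], [[0.025, -0.254, 0], [0, 0, 0]], [[0.063, -0.308, 0], [0, 0, 0]]]'

```text
time: 3.17
tool_pos: [0.5235, 0.1694, 0.1293]
tcp_rot: [1.862, -2.521, 0.003]
wrist_force: [-5.7, -0.3, 6.8]
gripper_width: 0.0182
```

```bash
python3 arc.py 26 14 2 -10 -22; python3 -c "
from h import *
snap('scene','s1');print(get_obs()['wrist_force'],get_obs()['tool_pos'])"
```

```text
angle 30.5 rad 0.0383
at [0.5235 0.1694 0.1293] F [-5.7 -0.3  6.8] t 3.17 w 0.0182
[0.019, -0.016, -0.005]
[0.072, -0.056, -0.005]
[0.132, -0.084, -0.005]
[0.196, -0.099, -0.004]
[0.263, -0.1, -0.004]
[-2.32576248 -3.37222282  7.86255024] [0.52401337 0.16838319 0.12937813]
```

View pics/s1.png

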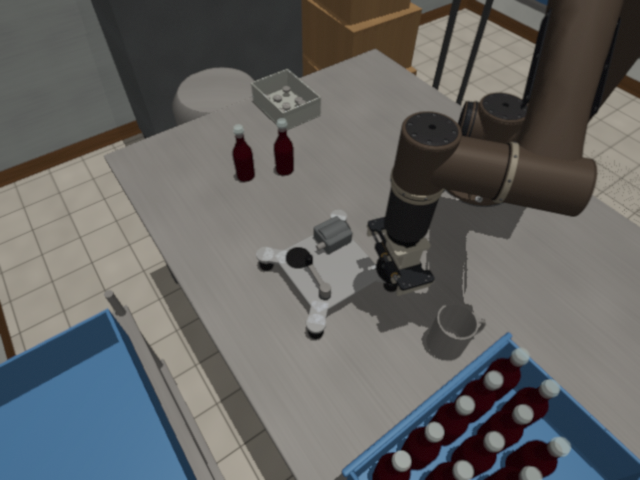

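Scene view: the gripper holds the knob over the wheel at about (390,268), and the jug at (456,330) and the bottles are untouched.

>>> step_arm --series '[[[0.025, -0.02, -0.005], [0, 0, 0]], [[0.072, -0.056, -0.006], [0, 0, 0]], [[0.132, -0.084, -0.006], [0, 0, 0]], [[0.196, -0.099, -0.006], [0, 0, 0]], [[0.263, -0.1, -0.006], [0, 0, 0]]]'

```text
time: 3.63
tool_pos: [0.5261, 0.1341, 0.1298]
tcp_rot: [1.861, -2.521, 0.003]
wrist_force: [-4.4, 5.1, -1.4]
gripper_width: 0.0179
```

```bash
python3 arc.py -30 -42 -54 -66 -78; python3 -c "
from tilt import *
tilt(snap('scene','s2'))"
```

```text
angle -24.0 rad 0.039
at [0.5261 0.1341 0.1298] F [-4.4  5.1 -1.4] t 3.63 w 0.0179
[0.032, 0.014, -0.001]
[0.094, 0.035, -0.001]
[0.151, 0.069, -0.0]
[0.2, 0.114, 0.0]
[0.238, 0.169, 0.001]
deck slope [ 0.0067 -0.0059] tilt 0.009 deg 0.51 h wheel,a,b,c mm [51.73 53.35 54.77 53.16] std 0.00167823427074452 2067 0.0017988072879891966 16136 table [ 0.0001 -0.0005 -0.001 ]
```

>>> step_arm --series '[[[0.032, 0.014, 0], [0, 0, 0]], [[0.094, 0.035, 0], [0, 0, 0]], [[0.151, 0.069, 0], [0, 0, 0]], [[0.2, 0.114, 0], [0, 0, 0]], [[0.238, 0.169, 0], [0, 0, 0]]]'

```text
time: 4.1
tool_pos: [0.4971, 0.1112, 0.1299]
tcp_rot: [1.86, -2.522, 0.003]
wrist_force: [2.2, 4.8, -8.6]
gripper_width: 0.0176
```

```bash
python3 arc.py -84 -92 -100 -108 -114
```

```text
angle -80.3 rad 0.0393
at [0.4971 0.1112 0.1299] F [ 2.2  4.8 -8.6] t 4.1 w 0.0176
[-0.001, 0.023, -0.001]
[0.013, 0.065, -0.001]
[0.022, 0.108, -0.0]
[0.024, 0.153, -0.0]
[0.022, 0.186, -0.0]
```

>>> step_arm --series '[[[0, 0.023, 0.006], [0, 0, 0]], [[0.013, 0.065, 0.006], [0, 0, 0]], [[0.022, 0.108, 0.006], [0, 0, 0]], [[0.024, 0.153, 0.006], [0, 0, 0]], [[0.022, 0.186, 0.006], [0, 0, 0]]]'

```text
time: 4.52
tool_pos: [0.4742, 0.115, 0.1295]
tcp_rot: [1.859, -2.521, 0.003]
wrist_force: [0.2, -2.9, 2.1]
gripper_width: 0.018
```

>>> step_arm --series '[[[0, 0, 0], [0, 0, 0]], [[0, 0, 0], [0, 0, 0]], [[0, 0, 0], [0, 0, 0]], [[0, 0, 0], [0, 0, 0]]]' --hand 0.4

```text
time: 4.85
tool_pos: [0.4744, 0.1154, 0.1295]
tcp_rot: [1.86, -2.521, 0.003]
wrist_force: [-0.6, -0.2, 0.2]
gripper_width: 0.0341
```

```bash
python3 arc.py -114; python3 -c "
from tilt import *
tilt(snap('scene','s3'));tilt(snap('scene','s4'))"
```

```text
angle -114.9 rad 0.0382
at [0.4744 0.1154 0.1295] F [-0.6 -0.2  0.2] t 4.85 w 0.0341
[-0.001, -0.005, -0.004]
deck slope [ 0.0044 -0.004 ] tilt 0.0059 deg 0.34 h wheel,a,b,c mm [52.78 53.83 54.79 53.75] std 0.0016853848077587933 2471 0.001782666553027649 16743 table [ 0.0004 -0.0003 -0.0011]
deck slope [ 0.0037 -0.0015] tilt 0.004 deg 0.23 h wheel,a,b,c mm [53.1  53.98 54.35 53.47] std 0.0016803954939141983 2462 0.0017928485044412903 16721 table [ 0.0002 -0.0004 -0.001 ]
```

>>> step_arm --series '[[[0, 0, -0.1], [0, 0, 0]], [[0, 0, -0.3], [0, 0, 0]], [[0, 0, -0.5], [0, 0, 0]], [[0, 0, -0.6], [0, 0, 0]], [[0, 0, -0.6], [0, 0, 0]]]'

```text
time: 5.37
tool_pos: [0.4765, 0.1165, 0.2044]
tcp_rot: [1.863, -2.525, 0.004]
wrist_force: [0.5, 1.0, 0.2]
gripper_width: 0.0348
```

```bash
python3 -c "
from tilt import *
for i in range(5):
  tilt(snap('scene','s5'));
for i in range(5): tilt(snap('top','t5'))
from arc import *
to([.48,.115,.13])"
```

```text
deck slope [ 0.0035 -0.0033] tilt 0.0048 deg 0.28 h wheel,a,b,c mm [52.98 53.83 54.61 53.77] std 0.0017206535330269066 2408 0.001786938142918498 17161 table [ 0.0002 -0.0003 -0.001 ]
deck slope [ 0.0039 -0.0026] tilt 0.0047 deg 0.27 h wheel,a,b,c mm [53.04 53.97 54.59 53.66] std 0.0017055036824861621 2388 0.0017710274603299618 17155 table [ 0.0003 -0.0003 -0.0011]
deck slope [ 0.0038 -0.0043] tilt 0.0057 deg 0.33 h wheel,a,b,c mm [52.79 53.7  54.74 53.82] std 0.001755089965877628 2413 0.0017938842800641298 17151 table [ 0.0002 -0.0004 -0.001 ]
deck slope [ 0.0041 -0.0035] tilt 0.0054 deg 0.31 h wheel,a,b,c mm [52.85 53.84 54.67 53.69] std 0.001606502414771221 2377 0.001784048869712694 17122 table [ 0.0002 -0.0001 -0.0011]
deck slope [ 0.0041 -0.003 ] tilt 0.005 deg 0.29 h wheel,a,b,c mm [52.93 53.91 54.63 53.65] std 0.001695227249184944 2399 0.0017887799188911824 17187 table [ 0.0003 -0.0004 -0.0011]
deck slope [ 0.0049 -0.0026] tilt 0.0056 deg 0.32 h wheel,a,b,c mm [52.75 53.93 54.56 53.38] std 0.002843943104359243 2755 0.002952487569811078 16047 table [ 0.0008  0.0008 -0.0005]
deck slope [ 0.0046 -0.0045] tilt 0.0064 deg 0.37 h wheel,a,b,c mm [52.6  53.7  54.78 53.67] std 0.0027564900494561114 2740 0.002954714674389636 16037 table [ 0.0007  0.0009 -0.0004]
deck slope [ 0.0036 -0.0006] tilt 0.0036 deg 0.21 h wheel,a,b,c mm [53.12 53.99 54.13 53.27] std 0.002770441906577475 2740 0.0029430552025309343 16046 table [ 0.0008  0.0007 -0.0005]
deck slope [ 0.0035 -0.0054] tilt 0.0065 deg 0.37 h wheel,a,b,c mm [52.72 53.55 54.86 54.03] std 0.002762468484463912 2726 0.002957732112084923 16067 table [ 0.0006  0.0007 -0.0004]
deck slope [ 0.0062 -0.0043] tilt 0.0076 deg 0.43 h wheel,a,b,c mm [52.34 53.84 54.87 53.37] std 0.0027477946899646228 2739 0.002939052551979689 16031 table [ 0.0002  0.0009 -0.0001]
at [0.4746 0.1156 0.2009] F [-0.4 -0.2 -0.1] t 5.87 w 0.035
[-0.014, -0.047, 0.591]
```

View pics/t5.png

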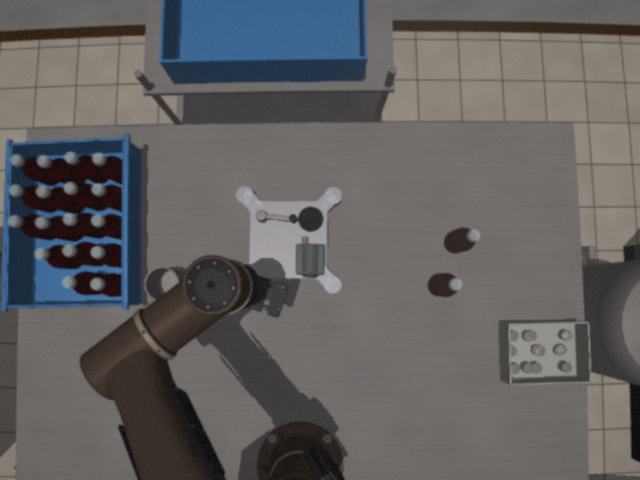

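Both cameras agree that a tilt of about 0.005 rad is left, with the wheel corner low. I'll go back down on the knob and turn about 55° more.

>>> step_arm --series '[[[0, 0, 0.15], [0, 0, 0]], [[0, 0, 0.35], [0, 0, 0]], [[0, 0, 0.52], [0, 0, 0]], [[0, 0, 0.59], [0, 0, 0]], [[0, 0, 0.59], [0, 0, 0]]]'

```text
time: 6.28
tool_pos: [0.4731, 0.1143, 0.1282]
tcp_rot: [1.856, -2.517, 0.003]
wrist_force: [0.2, 0.8, 0.3]
gripper_width: 0.035
```

>>> step_arm --series '[[[0, 0, 0], [0, 0, 0]], [[0, 0, 0], [0, 0, 0]], [[0, 0, 0], [0, 0, 0]], [[0, 0, 0], [0, 0, 0]], [[0, 0, 0], [0, 0, 0]]]' --hand 0.1

```text
time: 6.7
tool_pos: [0.4738, 0.1149, 0.1292]
tcp_rot: [1.858, -2.519, 0.003]
wrist_force: [0.2, 1.0, 2.1]
gripper_width: 0.018
```

```bash
python3 arc.py -124 -136 -148 -160 -170
```

```text
angle -115.5 rad 0.0389
at [0.4738 0.1149 0.1292] F [0.2 1.  2.1] t 6.7 w 0.018
[-0.017, 0.045, -0.007]
[-0.043, 0.106, -0.006]
[-0.081, 0.16, -0.007]
[-0.129, 0.206, -0.007]
[-0.176, 0.235, -0.007]
```

>>> step_arm --series '[[[-0.017, 0.045, -0.002], [0, 0, 0]], [[-0.043, 0.106, -0.002], [0, 0, 0]], [[-0.081, 0.16, -0.002], [0, 0, 0]], [[-0.129, 0.206, -0.002], [0, 0, 0]], [[-0.176, 0.235, -0.002], [0, 0, 0]]]'

```text
time: 7.12
tool_pos: [0.4529, 0.1444, 0.1296]
tcp_rot: [1.859, -2.519, 0.003]
wrist_force: [5.7, -2.1, -4.3]
gripper_width: 0.0179
```

>>> step_arm --series '[[[0, 0, 0], [0, 0, 0]], [[0, 0, 0], [0, 0, 0]], [[0, 0, 0], [0, 0, 0]], [[0, 0, 0], [0, 0, 0]]]' --hand 0.4

```text
time: 7.45
tool_pos: [0.4527, 0.1444, 0.1296]
tcp_rot: [1.859, -2.519, 0.003]
wrist_force: [0.2, -0.4, 0.6]
gripper_width: 0.0339
```

>>> step_arm --series '[[[0, 0, -0.1], [0, 0, 0]], [[0, 0, -0.3], [0, 0, 0]], [[0, 0, -0.5], [0, 0, 0]], [[0, 0, -0.6], [0, 0, 0]], [[0, 0, -0.6], [0, 0, 0]]]'

```text
time: 7.87
tool_pos: [0.4546, 0.1456, 0.2046]
tcp_rot: [1.862, -2.523, 0.003]
wrist_force: [0.3, -0.7, 0.2]
gripper_width: 0.0353
```

```bash
cat > m.py <<'E'
from tilt import *
for i in range(5):
  tilt(snap('scene','s6'));
for i in range(4): tilt(snap('top','t6'))
from arc import *
arc(-170)
E
python3 m.py
```

```text
deck slope [0.0023 0.0022] tilt 0.0032 deg 0.18 h wheel,a,b,c mm [53.99 54.54 54.01 53.47] std 0.0017065451828437148 2675 0.001785980878339747 17194 table [ 0.0003 -0.0006 -0.0011]
deck slope [0.0013 0.0005] tilt 0.0014 deg 0.08 h wheel,a,b,c mm [53.92 54.23 54.1  53.79] std 0.0017076011463671617 2655 0.00178530151149146 17173 table [ 0.0003 -0.0002 -0.0011]
deck slope [0.0013 0.0001] tilt 0.0013 deg 0.07 h wheel,a,b,c mm [53.96 54.27 54.25 53.94] std 0.0016690366925311982 2661 0.001813329941841591 17277 table [ 0.0003 -0.0005 -0.001 ]
deck slope [ 0.0021 -0.0015] tilt 0.0025 deg 0.14 h wheel,a,b,c mm [53.68 54.18 54.53 54.03] std 0.0016608057511431208 2667 0.001792773701302181 17207 table [ 0.0002 -0.0004 -0.001 ]
deck slope [ 0.0005 -0.0001] tilt 0.0005 deg 0.03 h wheel,a,b,c mm [54.   54.12 54.14 54.03] std 0.0016573805113315701 2666 0.0017751231075442899 17196 table [ 0.0003 -0.0005 -0.001 ]
deck slope [-0.0008 -0.0016] tilt 0.0018 deg 0.11 h wheel,a,b,c mm [54.03 53.83 54.22 54.42] std 0.002736980012367546 3041 0.002959715874337943 16244 table [ 0.0008  0.0011 -0.0005]
deck slope [-0.0004 -0.0018] tilt 0.0018 deg 0.1 h wheel,a,b,c mm [53.83 53.74 54.16 54.25] std 0.0027971427851928104 3043 0.002944400044684935 16190 table [ 0.0009  0.0006 -0.0005]
deck slope [ 0.0001 -0.0014] tilt 0.0015 deg 0.08 h wheel,a,b,c mm [53.98 54.01 54.36 54.33] std 0.0027699162330778195 3033 0.0029860257320888334 16224 table [ 0.0007  0.0008 -0.0004]
deck slope [-0.0009 -0.0012] tilt 0.0015 deg 0.08 h wheel,a,b,c mm [54.09 53.88 54.16 54.37] std 0.0028210859442230197 3055 0.0029522311259949506 16225 table [ 0.0005  0.0009 -0.0004]
angle -172.1 rad 0.0378
at [0.453  0.1448 0.201 ] F [0.1 0.1 0.1] t 8.32 w 0.0349
[0.005, -0.007, 0.592]
```

The deck is now level to about 0.001 rad, with corner heights of 53.8–54.4 mm, so all three plain feet are compressed alike. The lever comes next, so I'll measure it.

Run:
```python
from h import *
for n in('t6','s6'):
    s=dict(np.load(f'pics/{n}.npz')); W=cloud(s); z=W[...,2]; g=s['frame'].max(-1)
    m=(np.hypot(W[...,0]-.656,W[...,1]-.010)<.025)&(z>.095)&(z<.13);p=W[m];v,u=np.where(m); print(n,'knob',m.sum(),np.median(p,0).round(4),p.min(0).round(3),p.max(0).round(3),'px',u.mean(),v.mean(),ray(s,u.mean(),v.mean(),.110).round(4))
    m=(np.hypot(W[...,0]-.67,W[...,1]-.093)<.025)&(z>.078)&(z<.11);p=W[m];v,u=np.where(m); print('pivot',m.sum(),p.mean(0).round(4),p.min(0).round(3),p.max(0).round(3))
    m=(np.hypot(W[...,0]-.57,W[...,1]+.01)<.08)&(z>.1)&(z<.13);p=W[m]; print('pump',p.min(0).round(3),p.max(0).round(3))
o=get_obs(); print(o['joints'].round(2)); to([.656,.010,.2])
a=cv2.imread('pics/s6.png')[200:350,240:500]; cv2.imwrite('pics/scz6.png',cv2.resize(a,None,fx=3,fy=3,interpolation=cv2.INTER_CUBIC))
```

```text
t6 knob 51 [0.658  0.01   0.1103] [0.65  0.002 0.095] [0.668 0.021 0.117] px 292.8235294117647 217.6078431372549 [0.6587 0.0104 0.11  ]
pivot 121 [0.6689 0.0906 0.0899] [0.657 0.069 0.078] [0.683 0.108 0.098]
pump [ 0.508 -0.069  0.1  ] [0.591 0.003 0.116]
s6 knob 64 [0.663  0.0125 0.1087] [0.653 0.002 0.096] [0.671 0.019 0.113] px 307.984375 257.9375 [0.6643 0.0138 0.11  ]
pivot 136 [0.6738 0.0931 0.0887] [0.66  0.069 0.078] [0.687 0.109 0.094]
pump [ 0.512 -0.066  0.1  ] [0.593 0.003 0.111]
[ 0.73  0.07 -0.48  0.   -1.03  0.55]
at [0.453  0.1448 0.201 ] F [0.1 0.1 0.1] t 8.32 w 0.0349
[0.575, -1.947, 0.004]
```

View pics/scz6.png

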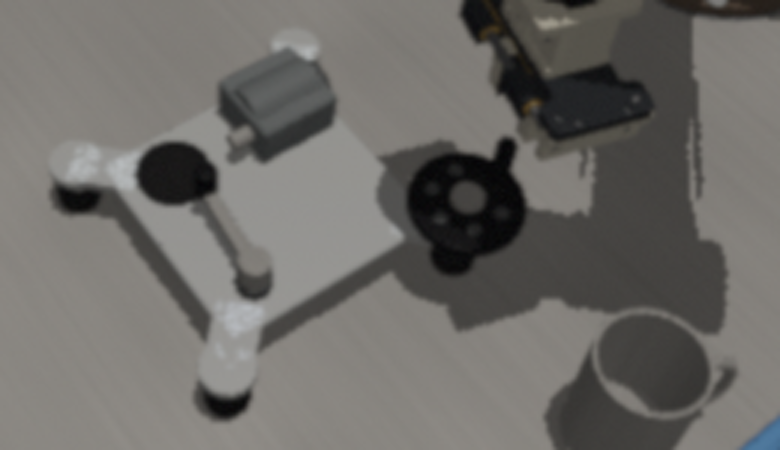

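Zoomed scene view: the lever knob is at about (205,180), its pivot at (255,265) and the wheel knob at (505,155), clear of the fingers. The stand looks level. I'll move over to the lever while turning the jaws tangential.

>>> step_arm --series '[[[0.05, -0.17, 0], [0, 0, -0.038]], [[0.11, -0.37, 0], [0, 0, -0.077]], [[0.17, -0.57, 0], [0, 0, -0.116]], [[0.23, -0.77, 0], [0, 0, -0.155]], [[0.29, -0.97, 0], [0, 0, -0.194]]]' --hand 0.5

```text
time: 8.73
tool_pos: [0.5548, 0.0765, 0.2004]
tcp_rot: [2.534, -1.836, -0.003]
wrist_force: [0.7, 0.5, -0.4]
gripper_width: 0.0435
```

Run:
```python
from h import *
to([.660,.0095,.2]); r=R.from_rotvec(get_obs()['tcp_rot']).as_matrix(); print(np.degrees(np.arctan2(r[1,0],r[0,0])), get_obs()['joints'].round(2))
```

```text
at [0.5548 0.0765 0.2004] F [ 0.7  0.5 -0.4] t 8.73 w 0.0435
[0.803, -0.659, 0.0]
-71.85408865765703 [ 0.49  0.21 -0.31  0.   -1.06  1.4 ]
```

Joint 6 would near its limit at a fully tangential start, so I'll stop at a yaw of about -25°, which leaves margin.

>>> step_arm --series '[[[0.16, -0.13, 0], [0, 0, -0.038]], [[0.32, -0.26, 0], [0, 0, -0.077]], [[0.48, -0.39, 0], [0, 0, -0.116]], [[0.64, -0.52, 0], [0, 0, -0.155]], [[0.79, -0.65, 0], [0, 0, -0.194]]]'

```text
time: 9.15
tool_pos: [0.6594, 0.0097, 0.1993]
tcp_rot: [2.971, -0.983, -0.01]
wrist_force: [0.5, 1.4, -0.2]
gripper_width: 0.0439
```

```bash
cat > lv.py <<'E'
from h import *
def st():
    r=R.from_rotvec(get_obs()['tcp_rot']).as_matrix(); print('yaw',np.degrees(np.arctan2(r[1,0],r[0,0])).round(1), get_obs()['joints'].round(2))
E
python3 - <<'E'
from lv import *
s=snap('wrist','w7'); W=cloud(s); z=W[...,2]
m=(np.hypot(W[...,0]-.66,W[...,1]-.010)<.03)&(z>.1)&(z<.13);p=W[m]; print('knob',m.sum(),p.mean(0).round(4),p.min(0).round(3),p.max(0).round(3))
to([.660,.0095,.2]); st()
E
```

```text
knob 806 [0.6604 0.0133 0.1092] [0.65  0.003 0.1  ] [0.669 0.022 0.112]
at [0.6622 0.008  0.1987] F [5.5 0.  1.5] t 9.2 w 0.0438
[-0.023, 0.001, -0.011]
yaw -36.0 [ 0.31  0.38 -0.08  0.01 -1.12  2.2 ]
```

View pics/w7.png

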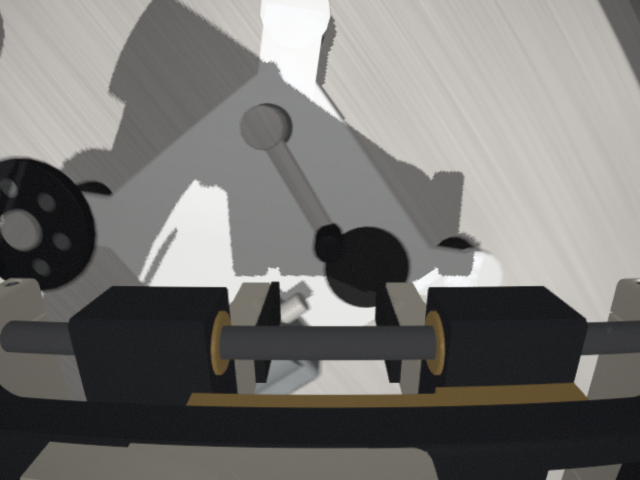

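The wrist view shows the lever knob at (328,243), with the bar running to its pivot at (266,127). I'll settle and re-measure.

>>> step_arm --series '[[[-0.02, 0, 0], [0, 0, -0.03]], [[-0.02, 0, 0], [0, 0, -0.05]], [[-0.02, 0, 0], [0, 0, -0.05]], [[-0.02, 0, 0], [0, 0, -0.05]]]'

```text
time: 9.53
tool_pos: [0.6601, 0.0093, 0.1982]
tcp_rot: [3.041, -0.734, -0.012]
wrist_force: [-0.6, -1.2, -0.2]
gripper_width: 0.0437
```

Run:
```python
from lv import *
s=snap('wrist','w8'); W=cloud(s); z=W[...,2]
m=(np.hypot(W[...,0]-.66,W[...,1]-.010)<.03)&(z>.1)&(z<.13);p=W[m]; print('knob',m.sum(),p.mean(0).round(4),p.min(0).round(3),p.max(0).round(3))
m=(np.hypot(W[...,0]-.67,W[...,1]-.095)<.025)&(z>.078)&(z<.11);p=W[m]; print('pivot',m.sum(),p.mean(0).round(4),p.min(0).round(3),p.max(0).round(3))
q=.6605,.0115; to([*q,.15],[*q,.113]); st()
```

```text
knob 807 [0.6601 0.0134 0.1092] [0.65  0.002 0.1  ] [0.669 0.022 0.112]
pivot 2022 [0.67   0.0919 0.0899] [0.656 0.07  0.078] [0.684 0.11  0.094]
at [0.6601 0.0095 0.1985] F [0.5 0.9 0. ] t 9.58 w 0.0437
[-0.003, -0.022, 0.404]
[-0.002, -0.027, 0.712]
yaw -27.1 [ 0.31  0.37 -0.09  0.01 -1.12  2.35]
```

>>> step_arm --series '[[[-0.005, -0.026, 0.15], [0, 0, 0]], [[-0.005, -0.026, 0.35], [0, 0, 0]], [[-0.005, -0.028, 0.55], [0, 0, 0]], [[-0.005, -0.03, 0.68], [0, 0, 0]], [[-0.005, -0.03, 0.7], [0, 0, 0]]]'

```text
time: 10.0
tool_pos: [0.6582, 0.012, 0.111]
tcp_rot: [3.039, -0.737, -0.018]
wrist_force: [-0.7, -0.5, -0.2]
gripper_width: 0.0438
```

>>> step_arm --series '[[[0, 0, 0], [0, 0, 0]], [[0, 0, 0], [0, 0, 0]], [[0, 0, 0], [0, 0, 0]], [[0, 0, 0], [0, 0, 0]], [[0, 0, 0], [0, 0, 0]]]' --hand 0.12 --force 5

```text
time: 10.42
tool_pos: [0.659, 0.012, 0.1123]
tcp_rot: [3.04, -0.737, -0.015]
wrist_force: [0.9, -1.1, 0.0]
gripper_width: 0.0201
```

```bash
cat > la.py <<'E'
from lv import *
import sys
C=np.array([.6695,.0945]); rr=.085
o=get_obs(); p=o['tool_pos'][:2]-C; print('lever angle',np.arctan2(-p[0],-p[1]).round(3),'rad',np.hypot(*p).round(4)); st()
to(*[[*(C+rr*np.array([-np.sin(float(a)),-np.cos(float(a))])),.1135] for a in sys.argv[1:]])
E
python3 la.py .2 .32 .45 .58 .7
```

```text
lever angle 0.126 rad 0.0831
yaw -27.3 [ 0.32  0.45 -0.18  0.01 -0.95  2.34]
at [0.659  0.012  0.1123] F [ 0.9 -1.1  0. ] t 10.42 w 0.0201
[-0.044, 0.031, -0.009]
[-0.127, 0.049, -0.008]
[-0.219, 0.057, -0.007]
[-0.311, 0.054, -0.007]
[-0.395, 0.04, -0.007]
```

>>> step_arm --series '[[[-0.045, 0.024, 0], [0, 0, 0]], [[-0.127, 0.042, 0], [0, 0, 0]], [[-0.215, 0.05, 0], [0, 0, 0.02]], [[-0.305, 0.05, 0], [0, 0, 0.04]], [[-0.39, 0.038, 0], [0, 0, 0.06]]]'

```text
time: 10.83
tool_pos: [0.6137, 0.029, 0.1128]
tcp_rot: [2.954, -1.025, -0.014]
wrist_force: [1.7, -0.9, -2.5]
gripper_width: 0.0199
```

```bash
python3 la.py .78 .89 1.0 1.11 1.22; python3 -c "
from tilt import *
tilt(snap('scene','s8'))"
```

```text
lever angle 0.706 rad 0.086
yaw -38.3 [ 0.37  0.38 -0.29  0.01 -0.91  2.1 ]
at [0.6137 0.029  0.1128] F [ 1.7 -0.9 -2.5] t 10.83 w 0.0199
[-0.052, -0.012, -0.006]
[-0.129, -0.025, -0.006]
[-0.204, -0.047, -0.006]
[-0.276, -0.076, -0.006]
[-0.344, -0.113, -0.006]
deck slope [0.0016 0.0007] tilt 0.0018 deg 0.1 h wheel,a,b,c mm [54.05 54.44 54.27 53.88] std 0.0015929036634149635 825 0.001779850646956401 15583 table [ 0.0001 -0.0004 -0.001 ]
```

View pics/s8.png

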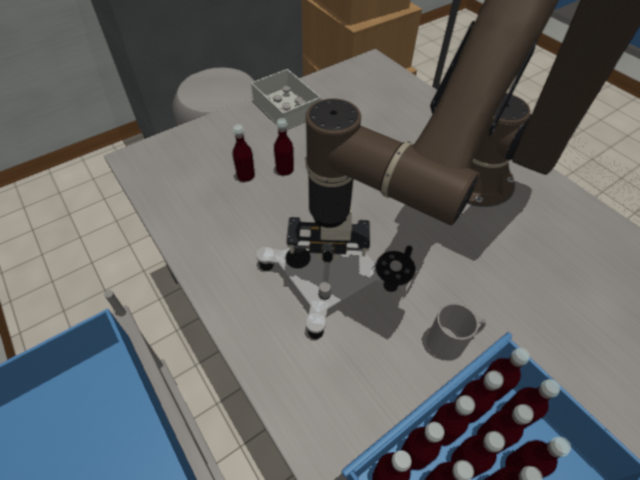

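Scene view: the knob is held at (328,257), the lever is about halfway round and the deck is still level. I'll carry on.

>>> step_arm --series '[[[-0.055, -0.012, 0], [0, 0, 0.03]], [[-0.129, -0.025, 0], [0, 0, 0.065]], [[-0.204, -0.047, 0], [0, 0, 0.1]], [[-0.276, -0.076, 0], [0, 0, 0.135]], [[-0.344, -0.113, 0], [0, 0, 0.165]]]'

```text
time: 11.3
tool_pos: [0.5877, 0.0664, 0.1128]
tcp_rot: [2.584, -1.757, -0.009]
wrist_force: [1.9, -0.1, -2.9]
gripper_width: 0.0194
```

```bash
python3 la.py 1.25 1.32 1.37 1.42 1.45
```

```text
lever angle 1.24 rad 0.0865
yaw -68.4 [ 0.45  0.35 -0.34  0.   -0.9   1.5 ]
at [0.5877 0.0664 0.1128] F [ 1.9 -0.1 -2.9] t 11.3 w 0.0194
[-0.006, -0.013, -0.006]
[-0.056, -0.017, -0.006]
[-0.091, -0.023, -0.006]
[-0.125, -0.03, -0.007]
[-0.146, -0.035, -0.007]
```

>>> step_arm --series '[[[-0.02, -0.008, 0], [0, 0, 0.01]], [[-0.055, -0.012, 0], [0, 0, 0.02]], [[-0.09, -0.018, 0], [0, 0, 0.03]], [[-0.12, -0.026, 0], [0, 0, 0.04]], [[-0.138, -0.03, 0], [0, 0, 0.045]]]'

```text
time: 11.72
tool_pos: [0.5837, 0.0828, 0.1127]
tcp_rot: [2.451, -1.935, -0.008]
wrist_force: [-1.6, -1.5, 0.4]
gripper_width: 0.02
```

```bash
python3 la.py 1.45
```

```text
lever angle 1.436 rad 0.0866
yaw -76.6 [ 0.47  0.35 -0.34  0.   -0.9   1.33]
at [0.5837 0.0828 0.1127] F [-1.6 -1.5  0.4] t 11.72 w 0.02
[-0.009, -0.014, -0.007]
```

>>> step_arm --series '[[[-0.01, -0.002, 0], [0, 0, 0]], [[-0.02, -0.003, 0], [0, 0, 0]], [[-0.02, -0.003, 0], [0, 0, 0]]]'

```text
time: 11.97
tool_pos: [0.5831, 0.0852, 0.1127]
tcp_rot: [2.452, -1.933, -0.008]
wrist_force: [-1.4, 0.1, -0.0]
gripper_width: 0.0195
```

>>> step_arm --series '[[[0, 0, 0], [0, 0, 0]], [[0, 0, 0], [0, 0, 0]], [[0, 0, 0], [0, 0, 0]], [[0, 0, 0], [0, 0, 0]]]' --hand 0.5

```text
time: 12.3
tool_pos: [0.5833, 0.0853, 0.1128]
tcp_rot: [2.453, -1.933, -0.008]
wrist_force: [-0.3, -0.3, 0.5]
gripper_width: 0.0404
```

>>> step_arm --series '[[[0, 0, -0.1], [0, 0, 0]], [[0, 0, -0.35], [0, 0, 0]], [[0, 0, -0.65], [0, 0, 0]], [[0, 0, -0.95], [0, 0, 0]], [[0, 0, -1], [0, 0, 0]]]'

```text
time: 12.72
tool_pos: [0.5882, 0.0873, 0.2398]
tcp_rot: [2.46, -1.937, 0.001]
wrist_force: [1.8, -0.0, 1.2]
gripper_width: 0.044
```

```bash
python3 la.py
```

```text
lever angle 1.483 rad 0.0816
yaw -76.4 [ 0.48  0.24 -0.18  0.01 -1.16  1.33]
at [0.5882 0.0873 0.2398] F [ 1.8 -0.   1.2] t 12.72 w 0.044
```

>>> step_arm --series '[[[-0.04, 0.18, 0], [0, 0, 0]], [[-0.09, 0.36, 0], [0, 0, 0]], [[-0.13, 0.54, 0], [0, 0, 0]], [[-0.17, 0.72, 0], [0, 0, 0]], [[-0.21, 0.88, 0], [0, 0, 0]]]'

```text
time: 13.13
tool_pos: [0.4785, 0.0869, 0.2404]
tcp_rot: [2.46, -1.937, 0.001]
wrist_force: [-0.8, -0.3, 0.3]
gripper_width: 0.0437
```

Run:
```python
from tilt import *
for i in range(6): s=snap('scene','s9'); tilt(s)
for i in range(3): t=snap('top','t9'); tilt(t)
for s in (s,t):
    W=cloud(s); z=W[...,2]
    m=(np.hypot(W[...,0]-.585,W[...,1]-.083)<.03)&(z>.098)&(z<.125);p=W[m]; k=p.mean(0)
    m=(np.hypot(W[...,0]-.67,W[...,1]-.094)<.022)&(z>.078)&(z<.11);v=W[m].mean(0); d=k-v; print('knob',len(p),k.round(4),'pivot',v.round(4),'angle',np.arctan2(-d[0],-d[1]).round(3),np.hypot(*d[:2]).round(4))
a=cv2.imread('pics/s9.png')[200:350,240:500]; cv2.imwrite('pics/scz9.png',cv2.resize(a,None,fx=3,fy=3,interpolation=cv2.INTER_CUBIC))
print(get_obs()['time'])
```

```text
deck slope [ 0.0026 -0.0001] tilt 0.0026 deg 0.15 h wheel,a,b,c mm [53.73 54.36 54.39 53.77] std 0.0017065736451288755 2191 0.0017774945854535907 17198 table [ 0.0004 -0.0005 -0.0011]
deck slope [0.0038 0.0015] tilt 0.004 deg 0.23 h wheel,a,b,c mm [53.63 54.53 54.17 53.27] std 0.0016330108272235278 2218 0.0017694640642437667 17188 table [ 0.0001 -0.0004 -0.001 ]
deck slope [0.0021 0.    ] tilt 0.0021 deg 0.12 h wheel,a,b,c mm [53.79 54.3  54.29 53.79] std 0.0016959575318254453 2231 0.0017958919104446194 17244 table [ 0.0003 -0.0004 -0.0011]
deck slope [0.0019 0.0009] tilt 0.0021 deg 0.12 h wheel,a,b,c mm [53.98 54.43 54.21 53.76] std 0.0016965090751404367 2210 0.0017853309898401039 17222 table [ 0.0002 -0.0005 -0.001 ]
deck slope [0.0026 0.0013] tilt 0.0029 deg 0.17 h wheel,a,b,c mm [53.82 54.45 54.15 53.51] std 0.0016828818102181072 2198 0.0017960591590317882 17246 table [ 0.0002 -0.0002 -0.001 ]
deck slope [ 0.0023 -0.0008] tilt 0.0025 deg 0.14 h wheel,a,b,c mm [53.74 54.29 54.49 53.94] std 0.001680418385935918 2194 0.0017900872649190222 17240 table [ 0.0004 -0.0003 -0.0011]
deck slope [-0.0002 -0.    ] tilt 0.0002 deg 0.01 h wheel,a,b,c mm [54.16 54.11 54.12 54.17] std 0.002793251841351624 2485 0.002948010172194793 16158 table [ 0.0005  0.0007 -0.0004]
deck slope [-0.0009 -0.    ] tilt 0.0009 deg 0.05 h wheel,a,b,c mm [54.14 53.94 53.95 54.15] std 0.0028008925064498683 2482 0.002972325453278638 16176 table [ 0.0007  0.0006 -0.0005]
deck slope [0.0025 0.0002] tilt 0.0026 deg 0.15 h wheel,a,b,c mm [53.8  54.41 54.36 53.74] std 0.002720679270242309 2470 0.0029566477720516086 16177 table [ 0.0005  0.0006 -0.0003]
knob 60 [0.5901 0.0863 0.1075] pivot [0.6713 0.0959 0.0885] angle 1.453 0.0818
knob 46 [0.5854 0.0844 0.1105] pivot [0.6672 0.094  0.0907] angle 1.453 0.0824
13.5833
```

View pics/t9.png

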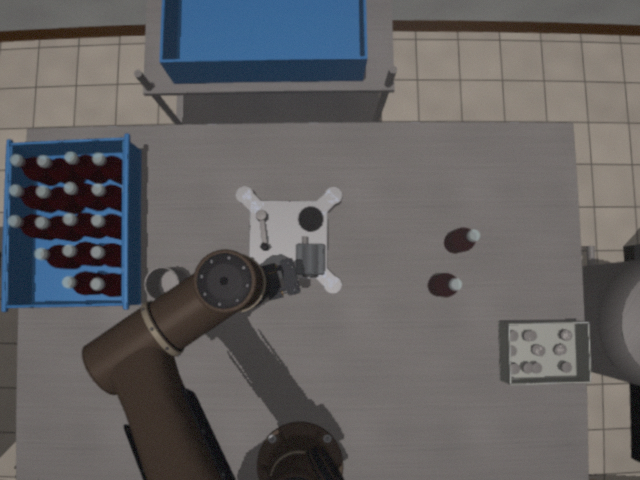

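View pics/scz9.png

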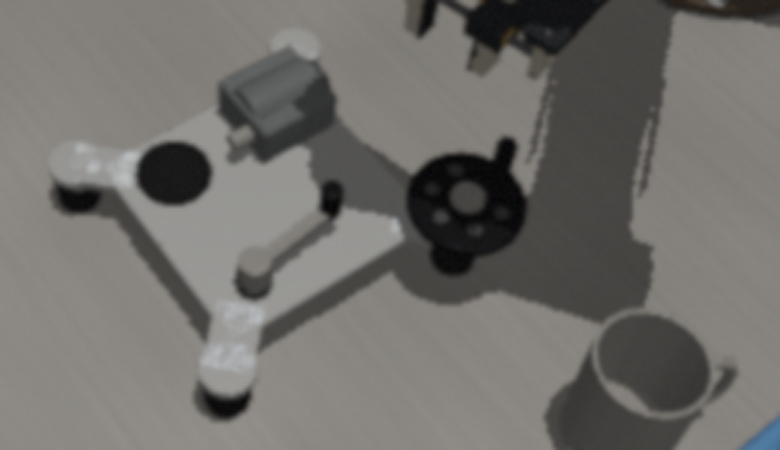

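The lever stands at its stop at about 1.45 rad: knob at (332,197) in the zoomed view and (265,245) in the top view. The deck is level, and the bottles, jug and stand are where they were. The gripper is clear, so I'm handing in.

```bash
python3 -c "
from workcell import hand_in
print(hand_in())"
```

```text
the job is handed in; nothing more can be done
None
```

The stand is level and the lock lever is at its stop; I handed the job in at about 13.6 s, and no verdict was reported. I gripped the knob and turned the handwheel about 264° clockwise in two goes, checking the tilt after each, and only then swung the lever clockwise.

**Last checks**
- **Tilt:** it came down from about 0.02 rad to between 0.0002 and 0.004 rad per picture (limit 0.010), averaging about 0.002. The four corner heights agree to about 1 mm.
- **Lever:** both cameras put it at about 1.45 rad, though I felt no clear push-back from the stop.
- **Surroundings:** the gripper was clear of everything. The stand, bottles and jug showed no visible movement in the pictures.

**Not measured or in disagreement**
- **Foot forces:** I could not measure them. That all four feet bear is worked out from the deck being level, and I did no press test for rocking.
- **Cameras:** the scene and top views differed by up to about 5 mm on the lever's position. The scene camera also read slightly more tilt than the top one (about 0.0027 against 0.001 rad).
- **Wheel travel:** the screw needed about 1 mm more than the first tilt reading suggested, which I put down to the rubber feet giving.

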